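# Press a fresh label onto a spice tube in the V-shaped labelling cradle

## Task

The steel spice tube has just been given a paper label that must be pressed on in the labelling cradle. First slide the orange end stop of the cradle fully home against the red bumpers; then lift the tube out of its wooden rest and lay it in the V with its base (the end without the black cap) against the end stop, and press it down firmly, about 15 N, so that it bears on both sloping walls all along. Finish while still holding it pressed there with the gripper; do not shove the neighbouring cup, tea tin and pepper mill about.

Things in the scene. Friction and masses are not known exactly. Their poses are not given: they have to be found in the camera images.
- cradle: fixed labelling cradle: grey base 80 (x) x 240 (y) x 12 mm, origin at the centre of its underside, turned up to 0.25 rad. Along its y, from -115 to +115 mm, runs a steel V (two walls at 45 degrees), bottom line 22 mm and upper edges 42 mm above the counter; the V block is only 46 mm wide, so fingers can straddle it. Two red bumpers, 26 mm high, stand beside the V at its +y end
- wall_front: fixed sloping wall of the V on the cradle's -x side, the one nearer the robot (origin same as the cradle's)
- wall_back: fixed sloping wall of the V on the cradle's +x side (origin same as the cradle's)
- seat (a point): on the cradle: centre of a tube that is fully seated in the V with its base against the end stop when the stop is home; 57.4 mm above the counter, 35 mm from the cradle's centre towards +y; axes as the cradle's, the tube's axis lies along y
- end_stop (a joint): orange end stop that slides along the V towards the cradle's +y: value in m, 0 to 0.100; 0.100 is fully home against the red bumpers (where its face is 90 mm from the cradle's centre). It slides with about 2 N friction and stays where it is left
- stop_face (a point): on the end stop: centre of its flat face (looking to the cradle's -y) that meets the tube, 57.4 mm above the counter; moves with the stop; axes as the cradle's. Behind it the stop is 12 mm thick, 80 mm wide in x up to 10 mm above this point; 6 mm behind the face (+y) stands a black grip 16 (x) x 12 (y) mm, its faces free from 23 to 42 mm above this point, top at 46 mm
- rest: fixed pale wooden rest on the counter, board 64 (x) x 140 (y) x 8 mm, with two low rails along y (35 to 45 mm apart inside and out, up to 13.5 mm above the counter) between which the tube lies; origin at the centre of its underside; turned by up to 0.3 rad. It may stand left or right of the cradle
- tube: loose steel spice tube, plain cylinder 50 mm in diameter, 110 mm long, about 0.22 kg, with a white paper label with a green stripe; origin at its middle, on its axis; its axis is its own y, base at +y, black cap at -y. It lies level in the rest, axis 33 mm above the counter, base towards the left as the robot sees it
- tube_base (a point): centre of the tube's base (the steel end without cap), 55 mm from its middle
- tube_cap (a point): centre of the outer face of the tube's black cap, 55 mm from its middle at the other end
- cup: loose espresso cup with a green band, 63 x 88 x 51 mm, between cradle and rest; origin under it; leave it alone. Behind it, 0.56 m ahead of the robot, stands a tall fixed shelf post 80 mm wide, and right and left of that, from 0.60 m ahead, run shelves 0.32 m above the counter: keep arm and gripper clear of them, crossing from side to side at about 0.40 m ahead
- tin: loose green tea tin with a tan lid, 69 mm in diameter, 89 mm high, at the right; origin under its centre; leave it alone
- mill: loose dark wooden pepper mill, 58 mm in diameter, 170 mm high, at the left; origin under its centre; leave it alone

How it is judged:
By the outcome, as a careful person would: the job done as asked, in the order asked, and still so for the second after the job is handed in, while the arm keeps its last pose, push and grip.
It also fails if it takes over 69 s, if anything falls off the work surface, if the arm or the gripper's body presses on something with over 40 N, if the wrist force passes 120 N, or if a joint passes its speed limit or range.

## Robot

A 6-joint arm with a two-finger parallel gripper is mounted at the origin on a cart in front of the work surface, level with it; the furniture and walls round the work are solid. World frame = base frame: x ahead of the robot, y to its left, z up, the work surface at z = 0. Lengths are in m, angles in rad, forces in N, time in s.
With the tool pointing down it reaches from about 0.25 to 0.775 m from the base axis. Payload 8.9 kg.
Tool frame: the origin (TCP) lies at the very end of the fingers, on their centre line; the grasp point (between the pads) lies 19 mm behind it; y points along the fingers, z is the direction in which the jaws open and shut, and the axes are right-handed (so a half turn about y gives the same grasp; the last joint's range is limited). The gripper opens to 85 mm and grips with 20 to 120 N. Pads are 22 mm wide; open, the fingers measure 114 mm over their backs; the gripper's body (76 mm by 85 mm) begins 54 mm behind the grasp point. The pads swing forward as they close: fully open they stand 13 mm farther back than shut.
Start: joints at [1.173, 0.291, -0.153, 1.127, 0, 1.431], TCP at [0.134, 0.508, 0.231] pointing down, gripper open.
Joint ranges: [-2.52, 2.52], [-0.91, 1.74], [-1.3, 1.37], [-1.96, 2.02], [-1.52, 1.47], [-3.14, 3.14]. Speed limits (rad/s): [2.22, 2.22, 2.79, 3.14, 3.14, 3.14].

## Interface

Orientations are given as a rotation vector (axis times angle).
In Python, from cell import bot gives the robot as it stands. Calls block until the motion is done:
- bot.move_ptp(position, orientation): joint-space move of the TCP to a pose.
- bot.line_to(position, rotation=None, max_speed=0.15, stop_force=None): straight line of the TCP; rotation=None keeps the orientation; max_speed is the mean speed in m/s. With stop_force (N) it stops when the force on the tool has changed by that much, and returns True; else False.
- bot.set_joints(angles): joint-space move.
- bot.gripper_to(opening, grasp_force=None): finger opening in m; grasp_force is the grip in N (None keeps the last); returns when the fingers have stopped.
- bot.sleep(seconds).
- bot.inverse_kinematics(position, orientation): joint angles nearest the present ones, or None.
- bot.read_state(): the state.
- bot.camera(name): name is "scene" or "top" or "wrist"; returns (picture, depth): 420x560x3 uint8, red, green, blue; 420x560 float32, m along the optical axis (not along the pixel's ray), 0 where there is no reading.
- bot.camera_info(name): a dict with "fx", "fy", "cx", "cy" (pixels), "D" ([k1, k2, p1, p2, k3] as OpenCV has them; the pictures are not rectified), "world_from_camera" (4x4, takes a point from camera to world coordinates); the wrist camera has in their place "T_tool_cam" (4x4, takes a point from camera to tool coordinates, whose origin is the TCP and whose axes are the tool frame's). Camera axes: x right, y up, looking along -z (the intrinsics and any distortion apply to the point x, -y, -z); pixel columns grow to the right and rows downward; lengths in m; the calibration is good to about 2 mm. A picture is of the moment at which its call begins: read the wrist's pose just before it. camera_info takes no time and is no camera call.
A pose or a line that the arm cannot do raises bot.IKError and nothing moves.
- bot.job_done(): hands the job in, once; it reports no verdict.
The state is a dict: "time_s": time; "qpos": joint angles; "joint_vel": joint speeds; "tau": joint torques, N m; "ee_pos": TCP position; "tool_rot": TCP orientation; "contact_force": force on the tool from outside, world axes, zero at the start; "moment": the same for the moment, N m; "opening": finger opening in m.
Only numpy, scipy, OpenCV 4.12 (cv2) and the standard library are available. Lean on these libraries where they do the work, as an engineer would, in place of code of your own. Each camera call takes 0.05 s, during which the arm holds its last target. There are 200 camera calls.

## Working session

There is one attempt and no reset: what is moved stays moved. The work goes in short steps, each a Python script; the robot and the scene stay as the last script left them, time stands still between calls to the robot, and variables do not carry over. Pictures are saved under pics/ and viewed, about 8 in all and at most 12, crops included, and the job is handed in when it is done.

```bash
mkdir -p pics; ls
cat > h.py <<'E'
import numpy as np, cv2
from scipy.spatial.transform import Rotation as R
from cell import bot
def cloud(name, T=None):
    im,d=bot.camera(name); i=bot.camera_info(name)
    K=np.array([[i['fx'],0,i['cx']],[0,i['fy'],i['cy']],[0,0,1]])
    v,u=np.mgrid[0:420,0:560]
    n=cv2.undistortPoints(np.stack([u,v],-1).reshape(-1,1,2).astype(np.float64),K,np.array(i['D'],float)).reshape(420,560,2)
    P=np.stack([n[...,0]*d,-n[...,1]*d,-d],-1)
    M=np.array(i['world_from_camera']) if T is None else T@np.array(i['T_tool_cam'])
    W=P@M[:3,:3].T+M[:3,3]; W[d==0]=np.nan
    return im,W
def tool():
    s=bot.read_state(); T=np.eye(4); T[:3,:3]=R.from_rotvec(s['tool_rot']).as_matrix(); T[:3,3]=s['ee_pos']; return T
def save(im,n): cv2.imwrite('pics/'+n+'.png',im[...,::-1])
E
python3 - <<'E'
from h import *
s=bot.read_state(); print(s); print(tool().round(3))
for n in('top','scene'):
    im,W=cloud(n); save(im,n); np.save('/tmp/%s.npy'%n,W); np.save('/tmp/%s_im.npy'%n,im)
    print(n,np.array(bot.camera_info(n)['world_from_camera']).round(3).tolist())
E
```

```text
pics
{'time_s': 0.0, 'qpos': array([ 1.17268211e+00,  2.91254699e-01, -1.54130298e-01,  1.12671549e+00,
       -4.73399813e-06,  1.43145974e+00]), 'joint_vel': array([ 1.30170965e-03, -6.49509711e-04, -8.52346606e-05,  5.99868880e-04,
        4.27946095e-04, -8.90555604e-04]), 'tau': array([-1.86681832e-04, -5.37140751e+01,  3.31371117e+01,  1.58216158e-02,
       -3.04685236e-04,  3.18014747e-05]), 'ee_pos': array([0.13418857, 0.50709935, 0.23074412]), 'tool_rot': array([-1.56249362,  0.20344509, -0.20290704]), 'contact_force': array([-0.74839613,  0.12455661,  0.33160979]), 'moment': array([ 0.03948208, -0.04951479, -0.0419635 ]), 'opening': 0.08545496992893763}
[[ 0.967 -0.001  0.256  0.134]
 [-0.256 -0.001  0.967  0.507]
 [-0.    -1.    -0.001  0.231]
 [ 0.     0.     0.     1.   ]]
top [[-0.077, 0.97, -0.231, 0.231], [-0.997, -0.076, 0.013, 0.012], [-0.005, 0.231, 0.973, 1.312], [0.0, 0.0, 0.0, 1.0]]
scene [[0.478, 0.506, -0.718, -0.776], [-0.878, 0.29, -0.38, -0.669], [0.016, 0.812, 0.583, 1.118], [0.0, 0.0, 0.0, 1.0]]
```

View pics/top.png

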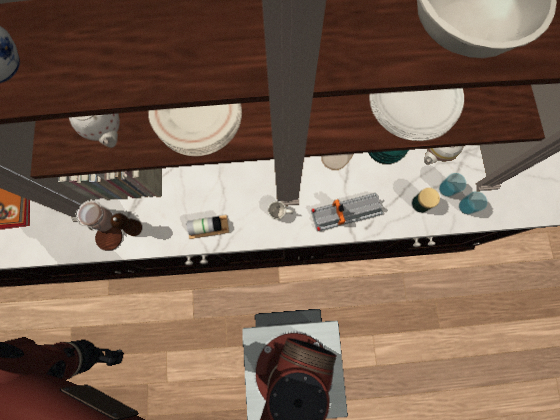

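View pics/scene.png

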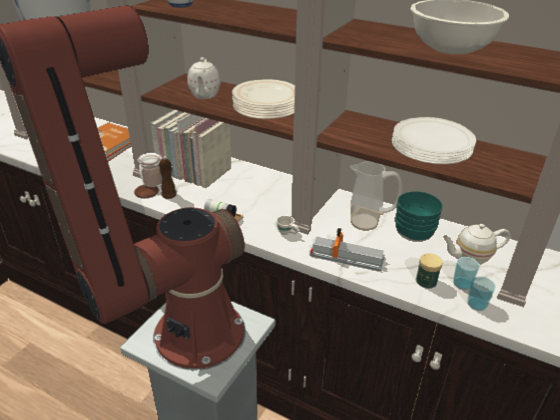

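The top view shows the tube in its rest at about (208,226), the cup at (280,210), the cradle at (347,211) with the orange stop at (340,210), and the red bumpers on the left at (315,218). Next I'll get coarse positions.

Run:
```python
from h import *
W=np.load('/tmp/top.npy'); im=np.load('/tmp/top_im.npy').astype(int)
for n,(u,v) in dict(tube=(208,226),cradL=(313,220),cradR=(383,200),stop=(340,210),cup=(278,212),mill=(130,225),tin=(430,198)).items(): print(n,W[v,u].round(3))
r,g,b=im[...,0],im[...,1],im[...,2]; z=W[...,2]
def fit(name,m):
    P=W[m]; P=P[np.isfinite(P[:,0])]
    c=P.mean(0); e,V=np.linalg.eigh(np.cov(P[:,:2].T)); a=V[:,1]*np.sign(V[1,1]); 
    print(name,len(P),c.round(4),P.min(0).round(3),P.max(0).round(3),'yaw',np.arctan2(-a[0],a[1]).round(3),'box',cv2.minAreaRect(P[:,:2].astype(np.float32)))
box=np.zeros(z.shape,bool)
t=box.copy(); t[205:245,180:235]=1; fit('tube',t&(z>.035)&(z<.08)); fit('rest',t&(z>.004)&(z<.08))
t=box.copy(); t[180:240,305:395]=1; fit('cradle',t&(z>.006)&(z<.05)); fit('stop',t&(r>150)&(b<80)&(g>50)&(z>.03))
fit('stophigh',t&(z>.085)&(z<.12))
```

```text
tube [0.49  0.246 0.056]
cradL [ 0.493 -0.111  0.005]
cradR [ 0.546 -0.367  0.001]
stop [ 0.498 -0.192  0.108]
cup [0.53  0.009 0.009]
mill [0.507 0.499 0.087]
tin [ 0.52  -0.5    0.089]
tube 470 [0.4952 0.263  0.0533] [0.47  0.209 0.035] [0.525 0.318 0.065] yaw 0.096 box ((0.49810683727264404, 0.2640638053417206), (0.050810594111680984, 0.10837738960981369), 3.732776165008545)
rest 906 [0.4961 0.2528 0.0319] [0.431 0.162 0.004] [0.583 0.354 0.065] yaw 0.116 box ((0.5067989230155945, 0.2608455419540405), (0.19282543659210205, 0.13945990800857544), 85.62349700927734)
cradle 1609 [ 0.5128 -0.2305  0.0238] [ 0.41  -0.402  0.006] [ 0.636 -0.08   0.049] yaw 0.147 box ((0.522011935710907, -0.2418285757303238), (0.3134385943412781, 0.21354354918003082), 85.58006286621094)
stop 63 [ 0.5025 -0.1956  0.0689] [ 0.469 -0.21   0.056] [ 0.543 -0.182  0.105] yaw -1.386 box ((0.5057715773582458, -0.19627942144870758), (0.07455458492040634, 0.017342858016490936), 9.35135555267334)
stophigh 30 [ 0.5074 -0.1947  0.1029] [ 0.498 -0.202  0.086] [ 0.516 -0.188  0.108] yaw -1.286 box ((0.5077106356620789, -0.19522176682949066), (0.01845003105700016, 0.013416877947747707), 5.909825801849365)
```

```bash
cat >> h.py <<'E'
def ori(a,s=1):
    "tool down, jaw axis (tool z) = s*(cos a, sin a, 0)"
    z=s*np.array([np.cos(a),np.sin(a),0]); y=np.array([0,0,-1.]); x=np.cross(y,z)
    return R.from_matrix(np.stack([x,y,z],1)).as_rotvec()
E
python3 - <<'E'
from h import *
print(np.array(bot.camera_info('wrist')['T_tool_cam']).round(3).tolist(), bot.camera_info('wrist')['fx'])
for p in([.5,-.2,.1],[.5,.26,.05],[.42,-.23,.3]):
  for s in(1,-1): print(p,s,bot.inverse_kinematics(p,ori(.13,s)))
bot.move_ptp([.40,.0,.28],ori(.13,1))
bot.move_ptp([.44,-.2,.28],ori(.13,1))
T=tool(); im,W=cloud('wrist',T); save(im,'w1'); np.save('/tmp/w1.npy',W); np.save('/tmp/w1_im.npy',im); print(T.round(3), bot.read_state()['time_s'],bot.read_state()['qpos'])
E
```

```text
[[0.0, -0.946, -0.324, -0.085], [-0.0, 0.324, -0.946, -0.143], [1.0, 0.001, -0.0, 0.0], [0.0, 0.0, 0.0, 1.0]] 375.8427746646991
[0.5, -0.2, 0.1] 1 [-5.16295187e-01  4.25708551e-01 -3.23660552e-01  8.21427224e-01
  4.44089210e-16  9.24501140e-01]
[0.5, -0.2, 0.1] -1 [-0.51629519  0.42570855 -0.32366055  0.82142722  0.         -2.21709151]
[0.5, 0.26, 0.05] 1 [ 3.49799585e-01  5.25263887e-01 -3.09570158e-01  7.35962282e-01
  4.44089210e-16  1.79059591e+00]
[0.5, 0.26, 0.05] -1 [ 0.34979959  0.52526389 -0.30957016  0.73596228  0.         -1.35099674]
[0.42, -0.23, 0.3] 1 [-6.53846523e-01  1.72194160e-01 -1.27773092e-01  1.27082907e+00
  4.44089210e-16  7.86949804e-01]
[0.42, -0.23, 0.3] -1 [-0.65384652  0.17219416 -0.12777309  1.27082907  0.         -2.35464285]
[[ 0.13  -0.     0.992  0.44 ]
 [-0.992  0.001  0.13  -0.199]
 [-0.001 -1.    -0.     0.28 ]
 [ 0.     0.     0.     1.   ]] 3.05 [-5.75661728e-01  1.86591360e-01 -1.61870341e-01  1.22287046e+00
  4.68789133e-04  8.63791001e-01]
```

View pics/w1.png

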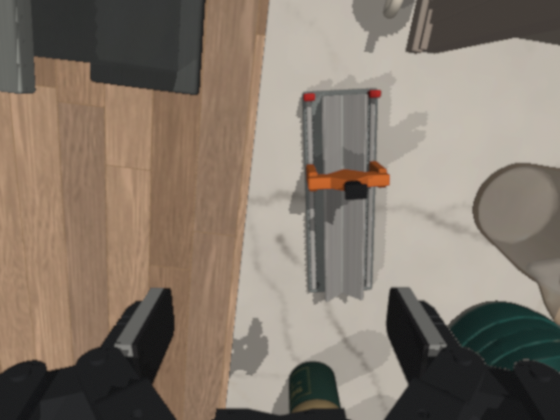

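The wrist view shows the cradle in full: red bumpers at (309,97) and (375,94), the orange stop across row 180, the black grip at (355,190), and the V's far end near row 298. I'll fit the V walls from depth.

```bash
cat > fitc.py <<'E'
from h import *
from scipy.optimize import least_squares
def fit_cradle(W,im,x0=(.51,-.23,.13)):
    im=im.astype(int); P=W.reshape(-1,3); C=im.reshape(-1,3); k=np.isfinite(P[:,0]); P,C=P[k],C[k]
    near=np.hypot(P[:,0]-x0[0],P[:,1]-x0[1])<.18; P,C=P[near],C[near]
    orange=(C[:,0]>110)&(C[:,2]<70)&(C[:,0]>C[:,2]*2)
    p=np.array([x0[0],x0[2],0.])   # x at y=x0[1], yaw, dz
    loc=lambda p:((P[:,:2]-[p[0],x0[1]])@np.array([[np.cos(p[1]),-np.sin(p[1])],[np.sin(p[1]),np.cos(p[1])]]))
    for it in range(6):
        L=loc(p); m=(abs(L[:,0])<.017)&(abs(L[:,1])<.11)&(P[:,2]<.046)&(P[:,2]>.015)&~orange
        f=lambda q:(P[m,2]-q[2]-.022-abs(loc(q)[m,0]))
        s=least_squares(f,p,loss='soft_l1',f_scale=.001); p=s.x
    L=loc(p); v=(abs(L[:,0])<.021)&(P[:,2]>.02)&(P[:,2]<.046)
    y=np.sort(L[v,1]); 
    print('V n',m.sum(),'rms',np.sqrt(np.mean(f(p)**2)),'p',p,'Vy',np.percentile(y,[0,.3,1,99,99.7,100]).round(4))
    return p,L,P,C,orange
E
python3 - <<'E'
from fitc import *
W=np.load('/tmp/w1.npy'); im=np.load('/tmp/w1_im.npy')
p,L,P,C,o=fit_cradle(W,im)
b=(P[:,2]>.006)&(P[:,2]<.018)&(abs(L[:,0])<.06)&(abs(L[:,1])<.15); print('base x,y',np.percentile(L[b],[1,99],axis=0))
red=o&(C[:,1]<45); print('red',red.sum(),[ (L[red&s].mean(0).round(4),P[red&s,2].max().round(4)) for s in(L[:,0]<0,L[:,0]>0)])
st=o&~red&(P[:,2]>.04); print('stop x',np.percentile(L[st,0],[1,99]),'y',np.percentile(L[st,1],[1,50,99]),'z',P[st,2].max())
g=(P[:,2]>.075)&(P[:,2]<.12)&(abs(L[:,0])<.05)&(abs(L[:,1])<.12); print('grip',g.sum(),L[g].min(0),L[g].max(0),P[g,2].max()); t=g&(P[:,2]>.100); print('griptop',t.sum(),L[t].min(0),L[t].max(0),L[t].mean(0))
E
```

```text
V n 5362 rms 0.0010172010533270246 p [5.12275987e-01 1.81454612e-01 1.53062746e-04] Vy [-0.1149 -0.1134 -0.1117  0.1147  0.1158  0.116 ]
base x,y [[-0.03996012 -0.11556353]
 [ 0.03933927  0.12020285]]
red 77 [(array([-0.035 ,  0.1146]), np.float64(0.028)), (array([0.0324, 0.115 ]), np.float64(0.0273))]
stop x [-0.03872774  0.03742101] y [0.02935072 0.03968475 0.04523061] z 0.08448591389370613
grip 512 [-0.01145897  0.02805603] [0.0113239  0.04240972] 0.10540333667395801
griptop 353 [-0.01014366  0.02805603] [0.00943331 0.04240972] [-0.00056737  0.03561443]
```

```bash
cat >> h.py <<'E'
YAW=.1815; C0=np.array([.5123,-.23])+.0007*np.array([-np.sin(YAW),np.cos(YAW)])
def cw(x,y,z): return [C0[0]+x*np.cos(YAW)-y*np.sin(YAW), C0[1]+x*np.sin(YAW)+y*np.cos(YAW), z]
def cl(p): d=np.asarray(p)[:2]-C0; return np.array([d[0]*np.cos(YAW)+d[1]*np.sin(YAW),-d[0]*np.sin(YAW)+d[1]*np.cos(YAW)])
E
python3 - <<'E'
from h import *
o=ori(YAW)
bot.gripper_to(0)
bot.move_ptp(cw(0,-.01,.16),o)
bot.line_to(cw(0,-.01,.084),stop_force=8)
f0=np.array(bot.read_state()['contact_force'])
print('hit',bot.line_to(cw(0,.11,.084),max_speed=.05,stop_force=10))
s=bot.read_state(); print(cl(s['ee_pos']),s['ee_pos'],np.array(s['contact_force'])-f0)
bot.sleep(.2); s=bot.read_state(); print(cl(s['ee_pos']),np.array(s['contact_force'])-f0)
bot.line_to(cw(0,.03,.084)); bot.line_to(cw(0,.03,.28))
bot.move_ptp([.44,-.2,.28],o)
bot.gripper_to(.085)
T=tool(); im,W=cloud('wrist',T); save(im,'w2')
from fitc import *
p,L,P,C,o=fit_cradle(W,im)
red=o&(C[:,1]<45); st=o&~red&(P[:,2]>.04); print('stop y',np.percentile(L[st,1],[1,50,99]))
t=(P[:,2]>.100)&(P[:,2]<.12)&(abs(L[:,0])<.03)&(abs(L[:,1])<.14); print('griptop',t.sum(),L[t].min(0),L[t].max(0)); print(bot.read_state()['time_s'])
E
```

```text
hit True
[8.74845379e-06 7.84912623e-02] [ 0.49801418 -0.15210795  0.0840733 ] [ 0.7153358  -5.40359513  2.02708541]
[-2.53949296e-05  7.84860734e-02] [ 0.971637   -4.2679073   2.86687213]
V n 5477 rms 0.0008595791970700558 p [5.12252971e-01 1.81345763e-01 1.62249182e-04] Vy [-0.1151 -0.1135 -0.1116  0.1143  0.1154  0.1161]
stop y [0.08859419 0.09816744 0.1061981 ]
griptop 424 [-0.0100932  0.0897492] [0.01034859 0.1038746 ]
10.0833
```

View pics/w2.png

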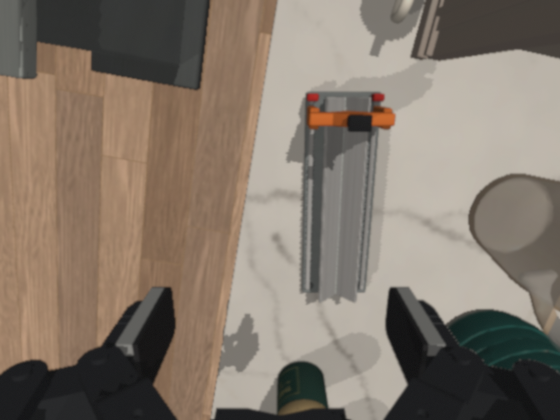

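The stop has moved to the bumpers: orange bar at row 118, bumpers at row 97, and the grip's −y face at about 90 mm. The fingers stalled there at 4–5 N, which is above the 2 N friction. On to the tube.

Run:
```python
from h import *
o=ori(.09)
bot.move_ptp([.40,0,.28],o); bot.move_ptp([.45,.32,.28],o)
T=tool(); im,W=cloud('wrist',T); save(im,'w3'); np.save('/tmp/w3.npy',W)
P=W.reshape(-1,3); P=P[np.isfinite(P[:,0])]; P=P[(np.hypot(P[:,0]-.497,P[:,1]-.263)<.085)&(P[:,2]>.025)&(P[:,2]<.075)]
from scipy.optimize import least_squares
q=np.array([.497,.08,.033])
def f(q,m=slice(None)):
    d=P[m]-[q[0],.263,q[2]]; xl=d[:,0]*np.cos(q[1])+d[:,1]*np.sin(q[1]); return np.hypot(xl,d[:,2])-.025
s=least_squares(f,q,loss='soft_l1',f_scale=.001); q=s.x
m=abs(f(q))<.003; d=P[m][:,:2]-[q[0],.263]; yl=-d[:,0]*np.sin(q[1])+d[:,1]*np.cos(q[1])
print(q,len(P),m.sum(),np.percentile(yl,[0,.5,1,99,99.5,100]).round(4),bot.read_state()['time_s'])
```

```text
[0.49738576 0.08237596 0.03307712] 4726 4506 [-0.0523 -0.051  -0.0501  0.058   0.0583  0.0587] 12.2
```

View pics/w3.png

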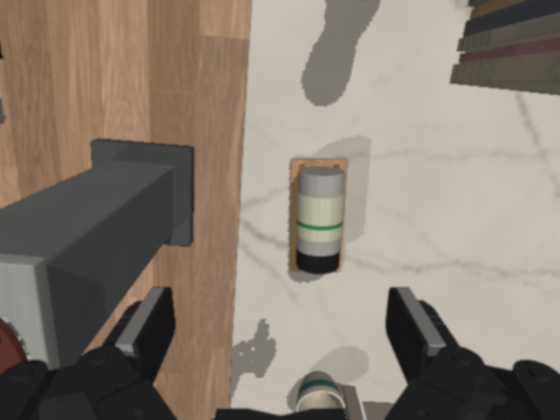

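The tube lies in the rest with its steel base at the top (320,175) and the cap at (318,262). The fit is good: axis height 33 mm and length about 110 mm. Grasping it at the middle.

Run:
```python
from h import *
a=.0824; c=np.array([.4971,.2663]); o=ori(a)
bot.move_ptp([*c,.15],o)
print('hit',bot.line_to([*c,.013],max_speed=.08,stop_force=8))
bot.gripper_to(.03,60); s=bot.read_state(); print(s['opening'],s['contact_force'])
bot.line_to([*c,.10],max_speed=.1)
s=bot.read_state(); print(s['opening'],s['contact_force'])
bot.line_to([.40,.22,.26],max_speed=.25)
bot.move_ptp([.40,0,.26],ori(.13)); bot.move_ptp(cw(0,.0,.22),ori(YAW))
s=bot.read_state(); print(s['opening'],s['contact_force'],s['moment'],s['time_s'])
T=tool(); im,W=cloud('wrist',T); save(im,'w4')
D=(W-T[:3,3])@T[:3,:3]  # tool coords
P=D.reshape(-1,3); P=P[np.isfinite(P[:,0])]; P=P[(abs(P[:,2])<.02)&(P[:,1]<-.019+.03)&(P[:,1]>-.06)&(abs(P[:,0])<.09)]
print(len(P),np.percentile(P[:,0],[.5,2,50,98,99.5]),np.percentile(P[:,1],[1,50,99]))
b=np.digitize(P[:,0],np.arange(-.06,.07,.01))
for k in np.unique(b):
    print(round(-.065+k*.01,3),(b==k).sum(),np.percentile(P[b==k,1],2).round(4))
```

```text
hit False
0.0486638717110524 [-0.8663338  -0.09653413  5.97084436]
0.04825427084302903 [ 0.44384273 -0.15571615 -3.03051969]
0.04854741281997295 [ 0.40566974  0.48255776 -2.34167445] [ 0.05800396 -0.02670388 -0.01338764] 18.9583
29398 [-0.05522523 -0.05511687 -0.02785867  0.02082842  0.02425792] [-0.04530192 -0.04205255 -0.00464451]
-0.055 5856 -0.0446
-0.045 4177 -0.045
-0.035 3888 -0.0451
-0.025 3488 -0.0452
-0.015 3196 -0.0453
-0.005 2962 -0.0452
0.005 2683 -0.0452
0.015 2368 -0.0452
0.025 777 -0.0444
0.035 3 -0.0332
```

View pics/w4.png

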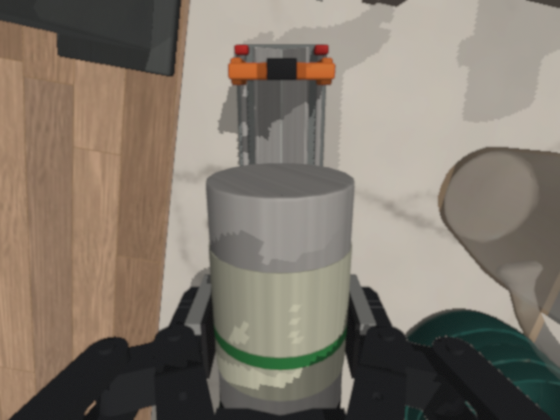

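Tube is held level and centred (base at tool x = −55 mm, top at row ~180, stop clear ahead at row 70). I'll check for a camera-to-jaw lateral bias, then descend with force feedback.

Run:
```python
from h import *
from scipy.optimize import least_squares
T=tool(); im,W=cloud('wrist',T)
D=((W-T[:3,3])@T[:3,:3]).reshape(-1,3); D=D[np.isfinite(D[:,0])]
P=D[(abs(D[:,2])<.018)&(D[:,1]<-.02)&(D[:,1]>-.05)&(D[:,0]<-.015)&(D[:,0]>-.053)]
s=least_squares(lambda q:np.hypot(P[:,2]-q[0]-q[2]*(P[:,0]+.035),P[:,1]-q[1]-q[3]*(P[:,0]+.035))-.025,[0,-.02,0,0],loss='soft_l1',f_scale=.001).x
print('tube in tool: z,y,yaw,pitch',s.round(4)); dx=s[0]
# cradle lateral correction = camera bias measured on the tube (jaws centre it)
import json; json.dump(float(dx),open('/tmp/dx','w'))
o=ori(YAW)
if abs(dx)<.004:
    bot.line_to(cw(-dx,.025,.10),max_speed=.15)
    bot.sleep(.3); s0=bot.read_state(); f0=np.array(s0['contact_force']); np.save('/tmp/f0.npy',f0); np.save('/tmp/m0.npy',s0['moment'])
    h=bot.line_to(cw(-dx,.025,.0385),max_speed=.03,stop_force=4); bot.sleep(.2)
    s=bot.read_state(); f=np.array(s['contact_force'])-f0; fl=[*(np.array([[np.cos(YAW),np.sin(YAW)],[-np.sin(YAW),np.cos(YAW)]])@f[:2]),f[2]]
    print(h,cl(s['ee_pos']),s['ee_pos'][2],np.round(fl,2),s['time_s'])
```

```text
tube in tool: z,y,yaw,pitch [-0.001  -0.0194  0.0047 -0.0151]
False [0.0009954 0.0249745] 0.038550592138869966 [1.16 0.68 0.59] 22.725
```

```bash
cat >> h.py <<'E'
def fl():
    bot.sleep(.15); s=bot.read_state(); f=np.array(s['contact_force'])-np.load('/tmp/f0.npy'); m=np.array(s['moment'])-np.load('/tmp/m0.npy')
    A=np.array([[np.cos(YAW),np.sin(YAW)],[-np.sin(YAW),np.cos(YAW)]])
    return np.array([*(A@f[:2]),f[2]]),np.array([*(A@m[:2]),m[2]]),cl(s['ee_pos']),s['ee_pos'][2]
def rep(t,r): print(t,*[np.round(v,4 if i>1 else 2) for i,v in enumerate(r)])
E
python3 - <<'E'
from h import *
x=.001
h=bot.line_to(cw(x,.042,.0385),max_speed=.02,stop_force=5); r=fl(); rep(('slide',h),r)
y=r[2][1]
if .032<y<.038:
    z=r[3]
    for i in range(12):
        F=r[0]
        if F[2]>8: break
        z-=.0005; x+=np.clip(F[0]*1e-4,-.0004,.0004)
        bot.line_to(cw(x,y,z),max_speed=.02,stop_force=15); r=fl(); rep(i,r)
print(x,y,bot.read_state()['opening'],bot.read_state()['time_s'])
E
```

```text
('slide', True) [ 1.52 -2.18  5.65] [-0.26 -0.16  0.03] [0.0009 0.0349] 0.0382
0 [-0.97 -0.67  7.52] [-0.11  0.17  0.02] [0.0011 0.0349] 0.0379
1 [-1.76  1.64 14.54] [0.23 0.41 0.02] [0.0011 0.0349] 0.0379
0.001055037948489724 0.03489616579015405 0.04830923089952305 24.2417
```

Stop contact came at y = 34.9 mm, close to the expected 35. However, Fz rose at the same time, so the trigger could have been wall drag. I'll lift slightly, push again to confirm, then press.

Run:
```python
from h import *
x=.0011
bot.line_to(cw(x,.0330,.0400),max_speed=.02); r=fl(); rep('up',r)
h=bot.line_to(cw(x,.042,.0400),max_speed=.015,stop_force=5); r=fl(); rep(('slide',h),r)
y=r[2][1]; z=.0400
for i in range(12):
    if r[0][2]>11: break
    z-=.0005 if r[0][2]<6 else .00025
    x+=np.clip(r[0][0]*1e-4,-.0003,.0003)
    bot.line_to(cw(x,y+.0004,z),max_speed=.02,stop_force=15); r=fl(); rep((i,round(z,5)),r)
print(x,y,z,bot.read_state()['opening'],bot.read_state()['time_s'])
T=tool(); im,W=cloud('wrist',T); save(im,'w5'); np.save('/tmp/w5.npy',W)
```

```text
up [ 0.66 -0.62  0.54] [ 0.07 -0.04 -0.01] [0.0009 0.0333] 0.0397
('slide', True) [ 2.88 -2.17  1.84] [-0.53 -0.27 -0.07] [0.0008 0.0349] 0.0394
(0, 0.0395) [ 0.27 -4.37  1.43] [-0.96  0.27  0.16] [0.0011 0.0349] 0.0394
(1, 0.039) [-0.46 -3.95  1.54] [-0.88  0.33  0.12] [0.0013 0.0349] 0.0391
(2, 0.0385) [ 0.47 -4.32  2.48] [-0.85  0.22  0.06] [0.0014 0.0349] 0.0386
(3, 0.038) [-2.06 -4.34  7.97] [-0.78  0.45  0.02] [0.0015 0.0349] 0.0384
(4, 0.03775) [-1.79 -4.43 10.9 ] [-0.71  0.41 -0.04] [0.0015 0.0349] 0.0383
(5, 0.0375) [-2.34 -2.96 12.44] [-0.5   0.47  0.01] [0.0015 0.0349] 0.0383
0.001030297430556254 0.03490886939639432 0.0375 0.04830144626523034 27.5833
```

View pics/w5.png

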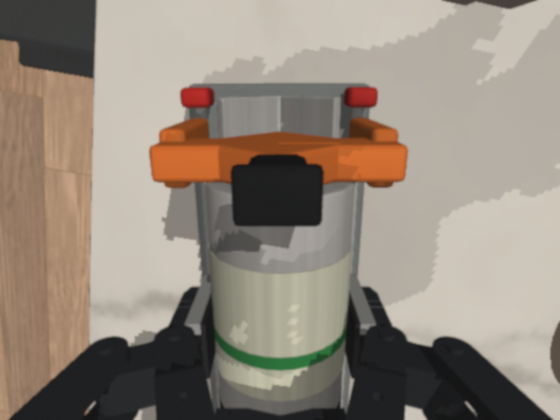

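The tube sits in the V with its base behind the stop and the grip. In the image there seems to be a gap between the bumpers (row 97) and the stop's side feet (row 125), so I'll measure it.

Run:
```python
from h import *
W=np.load('/tmp/w5.npy')
for u in (192,362,377):
    print(u)
    for v in range(88,192,6): p=W[v,u]; print(v,cl(p).round(4),p[2].round(4))
d=np.concatenate([W[v,200:360] for v in (265,300)]); d=d[np.isfinite(d[:,0])]; k=d[:,2]>.07
L=np.array([cl(p) for p in d[k]]); print('tube top z',np.percentile(d[k,2],98))
from scipy.optimize import least_squares
print(least_squares(lambda q:np.hypot(L[:,0]-q[0],d[k,2]-q[1])-.025,[0,.057],loss='soft_l1',f_scale=.001).x)
```

```text
192
88 [-0.034   0.1179] 0.0252
94 [-0.0339  0.1157] 0.0264
100 [-0.0343  0.1134] 0.0254
106 [-0.0345  0.111 ] 0.025
112 [-0.0377  0.1078] 0.0118
118 [-0.0358  0.106 ] 0.0209
124 [-0.0307  0.1057] 0.0437
130 [-0.0298  0.1041] 0.0483
136 [-0.0296  0.1023] 0.0498
142 [-0.027   0.1019] 0.0615
148 [-0.0262  0.1006] 0.0658
154 [-0.0259  0.0991] 0.0673
160 [-0.0259  0.0973] 0.0679
166 [-0.0263  0.0952] 0.0668
172 [-0.0264  0.0934] 0.067
178 [-0.0265  0.0916] 0.0675
184 [-0.0431  0.0723] -0.0002
190 [-0.0433  0.0692] -0.0001
362
88 [0.0332 0.1178] 0.025
94 [0.0331 0.1156] 0.0261
100 [0.0333 0.1133] 0.026
106 [0.0337 0.1109] 0.025
112 [0.0366 0.1077] 0.0116
118 [0.0345 0.106 ] 0.0225
124 [0.0308 0.1054] 0.0408
130 [0.0302 0.1036] 0.0444
136 [0.03   0.1017] 0.0459
142 [0.0266 0.1019] 0.0624
148 [0.0258 0.1007] 0.0667
154 [0.0258 0.099 ] 0.0671
160 [0.0258 0.0972] 0.0675
166 [0.0261 0.0952] 0.0667
172 [0.0262 0.0933] 0.0668
178 [0.0264 0.0914] 0.0667
184 [0.0388 0.0753] 0.0116
190 [0.0391 0.0723] 0.0112
377
88 [0.0452 0.1177] 0.0002
94 [0.0391 0.1156] 0.026
100 [0.0458 0.1124] -0.0004
106 [0.0461 0.1097] -0.0008
112 [0.0462 0.107 ] -0.0002
118 [0.0465 0.1042] -0.0005
124 [0.035  0.1059] 0.0458
130 [0.0319 0.1053] 0.0588
136 [0.0321 0.1033] 0.0587
142 [0.0313 0.1019] 0.0624
148 [0.0304 0.1007] 0.0665
154 [0.0303 0.099 ] 0.0673
160 [0.0304 0.0973] 0.0677
166 [0.0304 0.0955] 0.0682
172 [0.0308 0.0934] 0.0672
178 [0.0307 0.0918] 0.0684
184 [0.0331 0.0876] 0.0596
190 [0.0493 0.0691] -0.0005
tube top z 0.08334593089679591
[0.0006554  0.05785998]
```

The stop's back face is at about 102 mm and its front at about 90 mm, which is the home position to within about 1 mm. A 2 mm gap at the feet can't be excluded from these readings. A harder push of about 12 N through the lifted tube will show whether the stop is on a hard limit.

Run:
```python
from h import *
x=.0005
bot.gripper_to(.03,90)
bot.line_to(cw(x,.0345,.0400),max_speed=.02); r=fl(); rep('up',r)
for y in (.0352,.0358,.0364,.037,.0376,.0382):
    bot.line_to(cw(x,y,.0400),max_speed=.02); r=fl(); rep(y,r)
    if r[0][1]<-13: break
print(bot.read_state()['time_s'],bot.read_state()['opening'])
```

```text
up [ 1.32 -1.39  0.52] [-0.14 -0.16 -0.05] [0.0004 0.0349] 0.0397
0.0352 [-0.34 -5.1  -2.26] [-1.01  0.07 -0.  ] [0.0004 0.0349] 0.0399
0.0358 [ 0.44 -7.34 -2.36] [-1.45  0.14  0.08] [0.0004 0.0349] 0.04
0.0364 [-0.6  -9.87 -4.36] [-1.95  0.26  0.15] [0.0004 0.035 ] 0.04
0.037 [ -1.35 -12.43  -4.69] [-2.46  0.36  0.2 ] [0.0004 0.035 ] 0.0401
0.0376 [ -1.3  -14.22  -5.32] [-2.88  0.43  0.12] [0.0004 0.0349] 0.0402
30.2833 0.047880490724990586
```

It is a hard limit: 14 N moves it less than 0.1 mm, so the stop is home. Easing off now and doing the final press.

Run:
```python
from h import *
x,y,z=.0009,.0349,.0395
bot.line_to(cw(x,y,z),max_speed=.02); r=fl(); rep('ease',r)
for i in range(22):
    F=r[0]
    if abs(F[2]-15.5)<1.2 and abs(F[0])<2 and -6<F[1]<-1: break
    z-=np.clip((15.5-F[2])*6e-5,-.0003,.0005)
    if F[2]>4: x+=np.clip(F[0]*1e-4,-.0003,.0003)
    if F[1]>-2: y+=.0003
    if F[1]<-5: y-=.0003
    bot.line_to(cw(x,y,z),max_speed=.02); r=fl(); rep((i,round(x,4),round(y,4),round(z,5)),r)
bot.sleep(1); r=fl(); rep('hold',r)
T=tool(); im,W=cloud('wrist',T)
M=W[262:320:3,215:350].reshape(-1,3); M=M[np.isfinite(M[:,0])&(M[:,2]>.07)]
L=np.array([cl(p) for p in M])
from scipy.optimize import least_squares
print('axis x,z,yaw,pitch',least_squares(lambda q:np.hypot(L[:,0]-q[0]-q[2]*(L[:,1]-.035),M[:,2]-q[1]-q[3]*(L[:,1]-.035))-.025,[0,.057,0,0],loss='soft_l1',f_scale=.001).x.round(4),bot.read_state()['time_s'],bot.read_state()['opening'])
im,W=cloud('top'); save(im[150:260,80:460].repeat(2,0).repeat(2,1),'t2')
```

```text
ease [-0.48 -4.54 -0.28] [-0.81  0.19  0.07] [0.0008 0.0349] 0.0395
(0, 0.0009, 0.0349, np.float64(0.039)) [-0.4  -3.49  2.15] [-0.6   0.24  0.04] [0.001  0.0349] 0.0391
(1, 0.0009, 0.0349, np.float64(0.0385)) [ 0.79 -2.85  0.72] [-0.47 -0.07 -0.01] [0.0011 0.0349] 0.0386
(2, 0.0009, 0.0349, np.float64(0.038)) [ 0.76 -1.06  5.62] [-0.24 -0.16  0.07] [0.001  0.0349] 0.0381
(3, np.float64(0.001), 0.0352, np.float64(0.0375)) [-0.71 -1.79 11.66] [-0.24  0.32  0.06] [0.0011 0.0349] 0.0381
(4, np.float64(0.0009), 0.0355, np.float64(0.03727)) [-1.83 -2.32 12.66] [-0.35  0.45  0.1 ] [0.0011 0.0349] 0.0381
(5, np.float64(0.0007), 0.0355, np.float64(0.0371)) [-2.29 -2.05 14.44] [-0.27  0.46  0.06] [0.0011 0.0349] 0.0381
(6, np.float64(0.0005), 0.0355, np.float64(0.03704)) [-1.52 -1.13 14.51] [-0.21  0.31  0.05] [0.0011 0.0349] 0.0381
hold [-0.23 -0.87 13.97] [-0.26  0.26  0.08] [0.0011 0.0349] 0.038
axis x,z,yaw,pitch [ 0.0004  0.0577 -0.0086 -0.0099] 34.725 0.04778530365877462
```

View pics/t2.png

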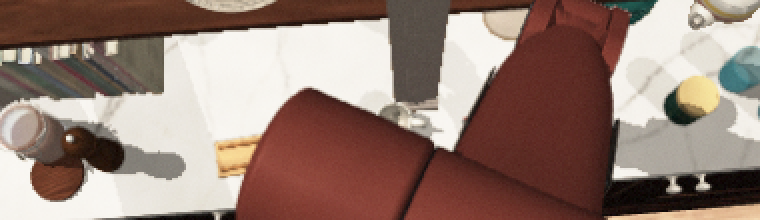

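Run:
```python
from h import *
bot.line_to(cw(.0005,.0358,.03692),max_speed=.02); r=fl(); rep('a',r); bot.sleep(.8); r=fl(); rep('b',r)
if 13<r[0][2]<18.5: bot.job_done(); print('done',bot.read_state()['time_s'])
```

```text
a [-0.89 -2.45 15.56] [-0.37  0.42  0.07] [0.0011 0.0349] 0.0381
b [-1.3  -1.76 15.2 ] [-0.37  0.45  0.1 ] [0.0011 0.0349] 0.0381
the job is handed in; nothing more can be done
the job is handed in; nothing more can be done
```

I slid the end stop home, moved the tube from its rest into the V with its base against the stop, and handed the job in at about 36 s while still holding it pressed.

**Last checks:**
- **Press:** 15.2 N down and steady. Sideways force was about 1 N and the push against the stop about 2 N. The moment puts the load near the tube's middle, so it should be bearing along its length.
- **Position:** The tube centre is 34.9 mm along the V (target 35). The camera fit puts its axis 57.7 mm above the counter (target 57.4).
- **End stop:** It did not move under a 14 N push, and its face measures about 90 mm.

**Checks that were less clear:**
- The close-up suggested a gap of 2–3 mm between the stop's feet and the bumpers. I relied on the hard push and the measured face position instead.
- The final camera fit showed about 0.01 rad of tilt in the tube. The fit read 0.015 rad while the tube was still in the air, so I took this as camera bias; it is not independently confirmed.
- In the last top view the mill and tin looked undisturbed. The arm partly hid the cup, but I felt no contact during the crossing.

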